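# Lower the print head onto the waiting tag

### The arm

A 7-joint arm with a two-finger parallel gripper is mounted at the origin on a cart in front of the work surface, level with it; the furniture and walls round the work are solid. World frame = base frame: x ahead of the robot, y to its left, z up, the work surface at z = 0. Lengths are in m, angles in rad, forces in N, time in s.
With the tool pointing down it reaches from about 0.425 to 0.925 m from the base axis. Payload 6.8 kg.
Tool frame: the origin (TCP) lies at the very end of the fingers, on their centre line; the grasp point (between the pads) lies 19 mm behind it; z points along the fingers, x is the direction in which the jaws open and shut, and the axes are right-handed (so a half turn about z gives the same grasp; the last joint's range is limited). The gripper opens to 85 mm and grips with 20 to 120 N. Pads are 22 mm wide; open, the fingers measure 114 mm over their backs; the gripper's body (76 mm by 85 mm) begins 54 mm behind the grasp point. The pads swing forward as they close: fully open they stand 13 mm farther back than shut.
Start: joints at [-1.367, 0.477, 0.022, 1.555, -0.011, 1.109, -0.083], TCP at [0.207, 0.642, 0.231] pointing down, gripper open.
Joint ranges: [-2.96, 2.96], [-0.34, 2.1], [-1.41, 1.46], [0.24, 2.44], [-1.37, 4.51], [0.17, 1.92], [-2.96, 2.96]. Speed limits (rad/s): [2.39, 2.39, 3.14, 3.14, 3.14, 3.14, 3.14].

### API

Orientations are given as a rotation vector (axis times angle).
In Python, from bench import get_obs, imaging, hand_in gives the robot as it stands.
- The arm moves only by the tool send_rows, never from a script. Its argument "motion" is a list of rows, each an object with "dp": the shift along the world's x, y, z in m, a list of three; "rot": the turn, a rotation vector about the world's x, y, z in rad, a list of three; "grip": the finger opening in m, from 0 to 0.0854. In form: [{"dp": [dx, dy, dz], "rot": [ax, ay, az], "grip": grip}, ...]. A call has 1 to 20 rows; each row shifts and turns the pose as measured when the row begins; what a row does not reach is not made up. A row lasts 1/8 s, in which the tool goes at most 62.5 mm and 10.7 degrees, less where a joint would pass 70% of its speed; a pose out of reach is approached as far as the arm can. A call is refused whole if a number of a shift passes 0.0625 or a number of a turn 0.188, either way. A call with a gripper value outside its range is refused whole. The fingers move at their own pace and stop on an object; "grip_force" is the grip in N (left out, the last holds). Time passes only in rows, so rows that do not move let the fingers close. It gives the time, the measured TCP pose, the force and the opening at its end, in the units of the state.
- get_obs(): the state, without advancing time (a new reading comes with each control period).
- imaging.grab_frame(name): name is "scene" or "top"; returns a dict with "img" (420x560x3 uint8, red, green, blue), "fx", "fy", "cx", "cy" (pixels), "R" (3x3) and "t" (3): a world point X has camera coordinates R X + t. Camera axes: x right, y down, z forward; pixel columns grow to the right and rows downward; lengths in m; the calibration is good to about 2 mm. A picture is of the moment at which its call begins. There is no depth.
- hand_in(): hands the job in, once; it reports no verdict.
The state is a dict: "clock": time; "joints": joint angles; "qvel": joint speeds; "tau": joint torques, N m; "tcp_pos": TCP position; "orientation": TCP orientation; "contact_force": force on the tool from outside, world axes, zero at the start; "moment": the same for the moment, N m; "grip_width": finger opening in m.
Only numpy, scipy, OpenCV 4.12 (cv2) and the standard library are available. Lean on these libraries where they do the work, as an engineer would, in place of code of your own. Each camera call takes 0.05 s, during which the arm holds its last target. There are 200 camera calls.

### The job

Two identical little tag printers stand on the table with their red levers up. One has a blank brown cardboard tag lying on its bed: push that printer's lever fully down so that its head clamps the tag, then let go. Leave the other printer's lever up as it is and do not knock over the honey jar.

Things in the scene. Friction and masses are not known exactly. Their poses are not given: they have to be found in the camera images.
- loaded_lever (a joint): hinge of the lever of the printer that holds the tag: 0 = fully down (firm stop; the lever then points 0.25 rad below level), grows as it is raised, up to 0.8 rad; starts at 0.65 to 0.8. Level axis across the printer, pivot 106 mm above the table; light friction (0.1 N m: 2 to 3 N at the paddle); stays where it is left. Pressing straight down on the paddle lowers it.
- loaded_paddle (a point): centre of the red paddle (30 long, 20 wide, 9 mm thick) at the free end of the lever of the printer that holds the brown cardboard tag. x axis: along the lever to the pivot, 50 mm away; y: along the hinge; z: square to the paddle's upper face, whose middle is 99 mm above the table when fully down, in front of the head. The lever points roughly to the robot (turned up to 25 degrees).
- empty_paddle (a point): the same point of the identical printer whose black bed is empty, 8 to 34 cm to one side of the first; its lever starts raised and must stay so. Both printers are fixed, 120 deep and 84 mm wide, with a white head 98 mm high and a steel lever bracket on it up to 112 mm.
- honey_jar: loose honey jar with a red lid, 62 wide, 86 mm high, standing in front of the two printers; origin at the centre of its underside, z up its axis.
Things that resemble listed ones, but are neither listed nor needed, are in the scene too. Leave any green or purple look-alike of the honey_jar alone.

How it is judged:
By the outcome, as a careful person would: the job done as asked, in the order asked, and still so for the second after the job is handed in, with the robot touching nothing.
It also fails if it takes over 32 s, if anything falls off the work surface, if the arm or the gripper's body presses on something with over 40 N, if the wrist force passes 120 N, or if a joint passes its speed limit or range.

## Working session

There is one attempt and no reset: what is moved stays moved. The work goes in short steps, Python scripts to look and compute and a tool call to move; the robot and the scene stay as the last step left them, time stands still between calls to the robot, and variables do not carry over. Pictures are saved under pics/ and viewed, about 8 in all and at most 12, crops included, and the job is handed in when it is done.

Besides the shell and the picture viewer there is one more tool, called after "Call:" as a command line: name --argument value ..., lists and objects as JSON in quotes. send_rows: Moves the arm, as the interface text tells. Its arguments: {"type":"object","properties":{"motion":{"type":"array","items":{"type":"object","properties":{"dp":{"type":"array","items":{"type":"number"}},"rot":{"type":"array","items":{"type":"number"}},"grip":{"type":"number"}}}},"grip_force":{"type":"number"}},"required":["motion"]}

```bash
mkdir -p pics
cat > h.py <<'E'
import numpy as np,cv2,json
from bench import get_obs, imaging
def cam(n):
    f=imaging.grab_frame(n); return f
def ray(f,u,v):
    R=np.array(f["R"]);t=np.array(f["t"]);c=-R.T@t
    d=R.T@np.array([(u-f["cx"])/f["fx"],(v-f["cy"])/f["fy"],1]); return c,d
def atz(f,u,v,z):
    c,d=ray(f,u,v); return c+d*(z-c[2])/d[2]
def proj(f,X):
    p=np.array(f["R"])@np.array(X)+np.array(f["t"]); return p[0]/p[2]*f["fx"]+f["cx"],p[1]/p[2]*f["fy"]+f["cy"]
def tri(f1,p1,f2,p2):
    c1,d1=ray(f1,*p1);c2,d2=ray(f2,*p2);A=np.stack([d1,-d2],1);s=np.linalg.lstsq(A,c2-c1,rcond=None)[0]
    a=c1+d1*s[0];b=c2+d2*s[1];return (a+b)/2,np.linalg.norm(a-b)
E
python3 - <<'E'
from h import *
import pickle
F={n:cam(n) for n in("scene","top")}
pickle.dump(F,open("f.pkl","wb"))
for n in F:
    cv2.imwrite(f"pics/{n}0.png",cv2.resize(F[n]["img"][:,:,::-1],(784,588)))
    print(n,ray(F[n],280,210))
print(get_obs())
E
```

```text
scene (array([ 0.02418672, -0.2952366 ,  0.51832904]), array([ 0.66925794,  0.53419549, -0.51647227]))
top (array([0.44210918, 0.15566956, 0.92994958]), array([ 0.16862995, -0.03223104, -0.98521102]))
{'clock': 0.1, 'joints': array([-1.36710031,  0.4776979 ,  0.0223278 ,  1.55633816, -0.011517  ,
        1.10926753, -0.08311196]), 'qvel': array([-6.75272486e-04, -1.30941256e-03,  9.55837206e-04, -2.78033961e-03,
       -1.81952670e-03, -3.09054840e-04, -9.14882449e-05]), 'tau': array([ 3.20217165e-03, -5.97759247e+01,  1.61293633e+00, -2.81951970e+01,
        1.27879667e-02,  5.09363366e-03,  5.18778552e-05]), 'tcp_pos': array([0.20690576, 0.64196398, 0.23044182]), 'orientation': array([ 2.53859254e+00,  1.84900932e+00, -1.92137698e-03]), 'contact_force': array([ 0.34221473,  0.33837247, -0.18632773]), 'moment': array([-0.01328802, -0.0241724 , -0.00717346]), 'grip_width': 0.08528830547110508}
```

View pics/scene0.png

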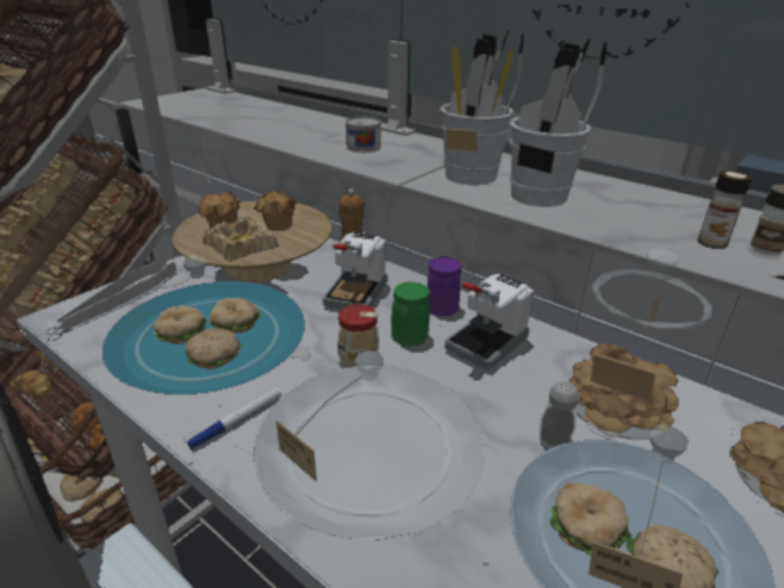

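View pics/top0.png

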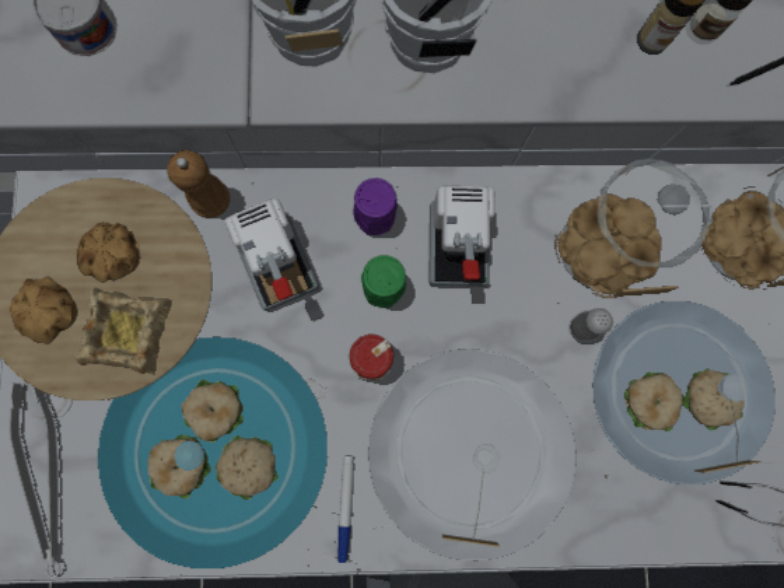

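The scene view shows two printers: the left one (lever at 342,246) has brown on its bed, and the right one (lever at 478,287) has a black bed. In the top view their paddles are at (282,289) and (471,270). The red-lidded jar is at (372,357), with green (384,281) and purple (376,206) look-alikes. Only the two printers could be confused, and I choose the left. I'll check that in a close crop.

Run:
```python
from h import *
import pickle
F=pickle.load(open("f.pkl","rb"))
a=F["top"]["img"][135:225,150:240];b=F["scene"]["img"][155:225,220:290]
r=lambda i:cv2.resize(i,(400,400),interpolation=cv2.INTER_CUBIC)
cv2.imwrite("pics/c1.png",np.hstack([r(a),r(b)])[:,:,::-1])
T,S=F["top"],F["scene"]
# red blobs centroid
def red(f,x0,x1,y0,y1):
    i=f["img"][y0:y1,x0:x1].astype(int);m=(i[...,0]>90)&(i[...,1]<.45*i[...,0])&(i[...,2]<.45*i[...,0])
    y,x=np.nonzero(m);return (x.mean()+x0,y.mean()+y0),len(x),(x.min()+x0,x.max()+x0,y.min()+y0,y.max()+y0)
for n,bt,bs in(("L",(185,220,190,225),(235,256,165,185)),("R",(320,350,180,205),(325,355,195,215)),("jar",(245,285,235,275),(240,272,215,240))):
    p,q=red(T,*bt),red(S,*bs);print(n,p,q,*tri(T,p[0],S,q[0]))
```

```text
L ((np.float64(200.99328859060404), np.float64(205.48993288590603)), 149, (np.int64(195), np.int64(207), np.int64(198), np.int64(213))) ((np.float64(242.69230769230768), np.float64(175.3846153846154)), 13, (np.int64(239), np.int64(246), np.int64(175), np.int64(176))) [0.58889122 0.26320882 0.12989707] 0.00034700305031921296
R ((np.float64(336.0791366906475), np.float64(192.0071942446043)), 139, (np.int64(331), np.int64(342), np.int64(186), np.int64(198))) ((np.float64(335.375), np.float64(203.79166666666666)), 24, (np.int64(331), np.int64(342), np.int64(202), np.int64(206))) [0.60762347 0.03366766 0.13576637] 0.00032286731618312483
jar ((np.float64(263.9060773480663), np.float64(254.99447513812154)), 543, (np.int64(250), np.int64(280), np.int64(239), np.int64(269))) ((np.float64(253.88834951456312), np.float64(225.39320388349515)), 206, (np.int64(243), np.int64(267), np.int64(218), np.int64(231))) [0.50737334 0.15744868 0.08319939] 0.0015752794125383424
```

View pics/c1.png

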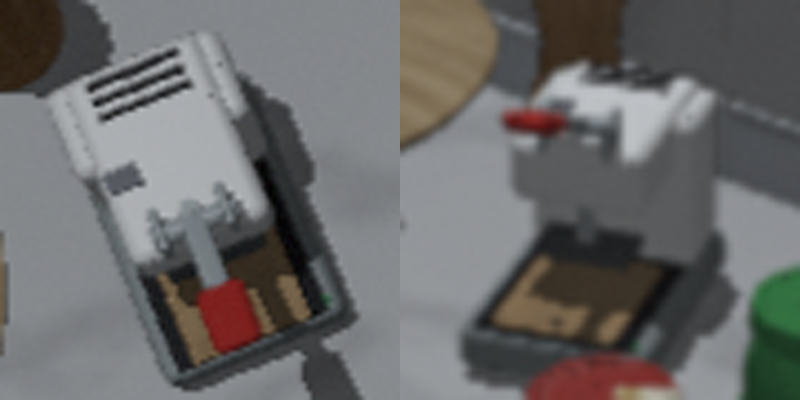

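Confirmed: the left printer has the tag. Its paddle is at about (0.589, 0.263, 0.130), a plausible height for a raised lever. I'll check the pivot position, then move over it with the fingers shut.

Run:
```python
from h import *
import pickle
T=pickle.load(open("f.pkl","rb"))["top"]
c=lambda x,y:(150+x*.225,135+y*.225)
print("pivot",atz(T,*c(195,208),.108),"paddle",atz(T,*c(229,312),.133))
p,q=atz(T,*c(100,210),.02),atz(T,*c(175,385),.02);print("bed edge ang",np.degrees(np.arctan2(*(p-q)[1::-1])))
p,q=atz(T,*c(145,268),.09),atz(T,*c(270,215),.09);print("head edge ang",np.degrees(np.arctan2(*(p-q)[1::-1])))
```

```text
pivot [0.63526757 0.27914214 0.108     ] paddle [0.58868203 0.26202144 0.133     ]
bed edge ang 23.434760549552944
head edge ang 112.96842809420873
```

Call:
send_rows --motion '[{"dp": [0.037, -0.038, 0.005], "rot": [0, 0, 0.16], "grip": 0}, {"dp": [0.037, -0.038, 0], "rot": [0, 0, 0.16], "grip": 0}, {"dp": [0.037, -0.038, 0], "rot": [0, 0, 0.16], "grip": 0}, {"dp": [0.037, -0.038, 0], "rot": [0, 0, 0.16], "grip": 0}, {"dp": [0.037, -0.038, 0], "rot": [0, 0, 0], "grip": 0}, {"dp": [0.037, -0.038, 0], "rot": [0, 0, 0], "grip": 0}, {"dp": [0.037, -0.038, 0], "rot": [0, 0, 0], "grip": 0}, {"dp": [0.037, -0.038, 0], "rot": [0, 0, 0], "grip": 0}, {"dp": [0.037, -0.038, 0], "rot": [0, 0, 0], "grip": 0}, {"dp": [0.037, -0.038, 0], "rot": [0, 0, 0], "grip": 0}]'

```text
clock: 1.35
tcp_pos: [0.5796, 0.2508, 0.2311]
orientation: [1.786, 2.584, -0.013]
contact_force: [0.9, -0.5, -0.9]
grip_width: 0.0001
```

Call:
send_rows --motion '[{"dp": [0.001, 0.004, -0.03], "rot": [0, 0, 0.02], "grip": 0}, {"dp": [0.001, 0.003, -0.03], "rot": [0, 0, 0.02], "grip": 0}, {"dp": [0, 0, -0.012], "rot": [0, 0, 0], "grip": 0}, {"dp": [0, 0, 0], "rot": [0, 0, 0], "grip": 0}]'

```text
clock: 1.85
tcp_pos: [0.5853, 0.2507, 0.1567]
orientation: [1.746, 2.608, -0.016]
contact_force: [0.6, 0.1, 0.4]
grip_width: 0.0003
```

Run:
```python
from h import *
o=get_obs();print(o["tcp_pos"],o["contact_force"])
T,S=cam("top"),cam("scene")
r=lambda i:cv2.resize(i,(400,400),interpolation=cv2.INTER_CUBIC)
cv2.imwrite("pics/c2.png",np.hstack([r(T["img"][120:240,140:260]),r(S["img"][120:240,200:320])])[:,:,::-1])
```

```text
[0.58533858 0.25069853 0.15672456] [0.60165719 0.11136557 0.36229425]
```

View pics/c2.png

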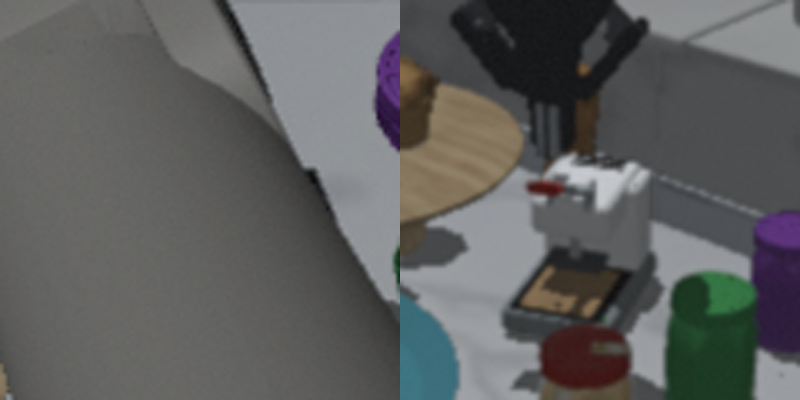

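The scene crop shows the fingertips (about 550,160) just above the raised paddle (545,188). I'll make a small xy correction, then press down in steps.

Call:
send_rows --motion '[{"dp": [-0.003, 0.008, 0], "rot": [0, 0, 0], "grip": 0}, {"dp": [0, 0, -0.008], "rot": [0, 0, 0], "grip": 0}, {"dp": [0, 0, -0.008], "rot": [0, 0, 0], "grip": 0}, {"dp": [0, 0, -0.008], "rot": [0, 0, 0], "grip": 0}, {"dp": [0, 0, -0.008], "rot": [0, 0, 0], "grip": 0}]'

```text
clock: 2.58
tcp_pos: [0.5838, 0.2613, 0.1274]
orientation: [1.743, 2.607, -0.005]
contact_force: [-0.6, 0.2, 1.7]
grip_width: -0.0002
```

Call:
send_rows --motion '[{"dp": [0, -0.002, -0.007], "rot": [0, 0, 0], "grip": 0}, {"dp": [0, 0, -0.007], "rot": [0, 0, 0], "grip": 0}, {"dp": [0, 0, -0.006], "rot": [0, 0, 0], "grip": 0}]'

```text
clock: 2.95
tcp_pos: [0.5833, 0.2589, 0.1055]
orientation: [1.743, 2.607, -0.007]
contact_force: [-1.4, 0.9, 2.1]
grip_width: 0.0001
```

Call:
send_rows --motion '[{"dp": [0, 0, -0.003], "rot": [0, 0, 0], "grip": 0}, {"dp": [0, 0, -0.002], "rot": [0, 0, 0], "grip": 0}]'

```text
clock: 3.2
tcp_pos: [0.5836, 0.2591, 0.1001]
orientation: [1.743, 2.607, -0.006]
contact_force: [-0.1, -0.7, 6.6]
grip_width: -0.0001
```

Call:
send_rows --motion '[{"dp": [0, 0, -0.002], "rot": [0, 0, 0], "grip": 0}, {"dp": [0, 0, -0.002], "rot": [0, 0, 0], "grip": 0}]'

```text
clock: 3.45
tcp_pos: [0.5839, 0.2592, 0.0994]
orientation: [1.744, 2.607, -0.005]
contact_force: [-8.8, -3.2, 20.3]
grip_width: -0.0003
```

Firm stop: 20 N at z = 0.099, the expected fully-down height. Now I'll lift off and back away to look.

Call:
send_rows --motion '[{"dp": [0, 0, 0.02], "rot": [0, 0, 0], "grip": 0}, {"dp": [0, 0, 0.05], "rot": [0, 0, 0], "grip": 0}, {"dp": [0, 0, 0.05], "rot": [0, 0, 0], "grip": 0}, {"dp": [-0.037, 0.038, 0.01], "rot": [0, 0, 0], "grip": 0}, {"dp": [-0.037, 0.038, 0], "rot": [0, 0, 0], "grip": 0}, {"dp": [-0.037, 0.038, 0], "rot": [0, 0, 0], "grip": 0}, {"dp": [-0.037, 0.038, 0], "rot": [0, 0, 0], "grip": 0}, {"dp": [-0.037, 0.038, 0], "rot": [0, 0, 0], "grip": 0}, {"dp": [-0.037, 0.038, 0], "rot": [0, 0, 0], "grip": 0}, {"dp": [-0.037, 0.038, 0], "rot": [0, 0, 0], "grip": 0}, {"dp": [-0.037, 0.038, 0], "rot": [0, 0, 0], "grip": 0}, {"dp": [0, 0, 0], "rot": [0, 0, 0], "grip": 0}]'

```text
clock: 4.95
tcp_pos: [0.2793, 0.569, 0.2349]
orientation: [1.749, 2.6, 0.006]
contact_force: [-0.1, -0.8, -0.3]
grip_width: 0.0002
```

Run:
```python
from h import *
o=get_obs();print(o["clock"],o["tcp_pos"],o["contact_force"])
T,S=cam("top"),cam("scene")
r=lambda i:cv2.resize(i,(400,400),interpolation=cv2.INTER_CUBIC)
print("expected down paddle px",proj(T,(.588,.260,.096)),proj(S,(.588,.260,.096)))
cv2.imwrite("pics/c3.png",np.hstack([r(T["img"][100:290,170:360]),r(S["img"][150:260,210:320])])[:,:,::-1])
```

```text
4.95 [0.27934767 0.56901161 0.23485084] [-0.05895514 -0.83559392 -0.28166378]
expected down paddle px (np.float64(205.44249322311907), np.float64(209.3170397713289)) (np.float64(243.88070837887807), np.float64(189.4842390288184))
```

View pics/c3.png

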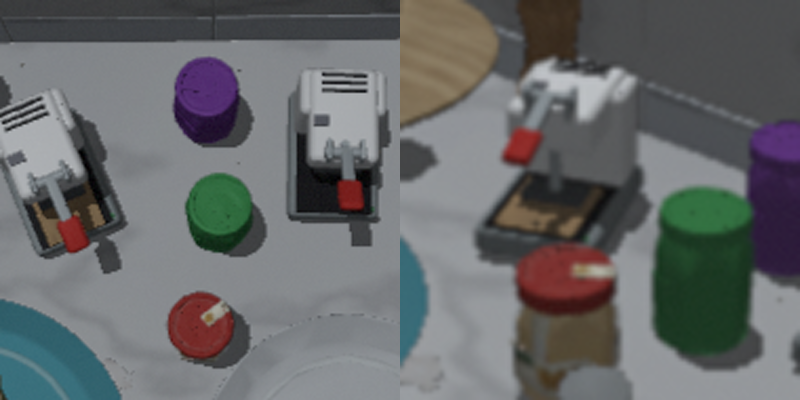

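The paddle is at scene pixel (243.8, 189.9), against (243.9, 189.5) predicted for fully down. The clamp is on the tag, the other lever is still up and the jar is standing.

```bash
python3 -c "
from bench import hand_in
print(hand_in())"
```

```text
the job is handed in; nothing more can be done
None
```

I pushed the lever of the left printer, the one with the brown tag on its bed, fully down, then let go and backed the arm away. The job is handed in; the clock read 4.95 s at the last check, well inside the 32 s limit.

- **Lever down:** I pressed with the fingers shut until the lever met a firm stop at about 20 N. The fingertips were then at z = 0.099 m, the stated fully-down height.
- **Stayed down:** After I backed away, the paddle sat within half a pixel of where a fully-down lever should appear in the scene picture. The clamp is resting on the tag.
- **Left alone:** The other printer's lever is still up, and the honey jar and its green and purple look-alikes are standing. The arm is clear of everything.

None of the checks failed or disagreed.

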